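# Step the port selector and hold the link tester on test

### The job

Step the blue port selector on to the next port: swing its yellow-post lever all the way to its stop and let it go so that it springs back home. Then turn the orange spring-return dial of the grey link tester clockwise past its two amber clicks to the third, green position, and finish while holding it there, because it flies back if released. Leave the things lying about on the desk where they are.

Things in the scene. Friction and masses are not known exactly. Their poses are not given: they have to be found in the camera images.
- selector: blue port selector, a box fixed to the desk, 150 (x) x 120 (y) x 45 mm high; origin at the centre of its underside, z up, x away from the row of sockets on its front. It may stand left or right of the tester and be turned up to about 0.35 rad. The lever lies on its top
- lever_pivot (a point): point on the lever's vertical hinge axis, 85 mm above the desk, level with point lever_post; 35 mm along +x of the selector from its centre
- lever_post (a point): point on the axis of the upright yellow post (16 mm diameter) at the end of the lever, 70 mm from the pivot. It moves with the lever. 85 mm above the desk; the post's top is 9 mm higher, the top of the flat steel lever arm (12 mm wide) is 28 mm lower, the selector's top 40 mm lower
- lever (a joint): angle of the sprung lever in rad: 0 at home, 0.90 at the stop, growing clockwise as seen from above. From the pivot the post points along the selector's -x turned by 0.45 rad towards its -y at home, and by 0.45 rad towards its +y at the stop. Pushed at the post it takes about 2 N at home and 5 N at the stop; let go, it springs home in a fraction of a second
- tester: grey link tester, a box fixed to the desk, 140 x 140 x 55 mm high; origin at the centre of its underside (on the dial's axis), z up, x away from the sockets on its front; turned up to 0.35 rad. Dots on its top, 49 mm from the axis, mark the pointer's places: white (rest, along -x), amber, amber, green, 0.35 rad apart, clockwise from above (towards +y)
- dial_grip (a point): point on the dial's axis 90 mm above the desk, at the height to grip. The grip is an upright orange bar, 60 mm long, 16 mm thick, its top 13 mm above this point, standing on a black disc (68 mm diameter) whose top is 23 mm below this point. The point turns with the dial; its -x runs along the bar to the end with the white pointer line
- dial (a joint): angle of the dial in rad: 0 at rest (pointer at the white dot), growing clockwise as seen from above; clicks (detents) at 0.35 and 0.70 (amber dots) and 1.05 (green dot, third position), end stop at 1.14. A spring always drives it back to 0, through the clicks; turning takes up to about 0.22 N m, holding at the third about 0.16 N m
- screwdriver: loose screwdriver lying about along x between the two boxes; bystander, origin at the middle of its length
- jar: loose clear jar with black cap, 38 mm diameter, 60 mm high; bystander, origin under its centre
- mug: loose white mug, 80 mm diameter, 92 mm high; bystander, origin under its centre
- tape: loose black roll of tape, 90 mm diameter, 22 mm high; bystander, origin under its centre
- webcam: loose black webcam on a foot, 100 mm wide, 58 mm high; bystander, origin under its centre
- jack: loose white socket insert, 28 x 18 x 20 mm; bystander, origin under its centre
Not all that is in view belongs to the job. What is shaped like the selector but pink or purple is not meant.

How it is judged:
By the outcome, as a careful person would: the job done as asked, in the order asked, and still so for the second after the job is handed in, while the arm keeps its last pose, push and grip.
It also fails if it takes over 48 s, if anything falls off the work surface, if the arm or the gripper's body presses on something with over 40 N, if the wrist force passes 120 N, or if a joint passes its speed limit or range.

### The arm

A 6-joint arm with a two-finger parallel gripper is mounted at the origin on the work surface. World frame = base frame: x ahead of the robot, y to its left, z up, the work surface at z = 0. Lengths are in m, angles in degrees, forces in N, time in s.
With the tool pointing down it reaches from about 0.3 to 0.875 m from the base axis. Payload 6.4 kg.
Tool frame: the origin (TCP) lies at the very end of the fingers, on their centre line; the grasp point (between the pads) lies 19 mm behind it; z points along the fingers, y is the line along which they close (so a half turn about z gives the same grasp; the last joint's range is limited). The gripper opens to 88 mm and grips with 3 to 60 N. Pads are 18 mm wide; open, the fingers measure 123 mm over their backs; the gripper's body (75 mm by 187 mm) begins 45 mm behind the grasp point.
Start: joints at [-87.737, 10.359, 92.074, -0, 77.567, -11.82], TCP at [0.14, -0.558, 0.239] pointing down, gripper open.
Joint ranges: [-171.53, 171.53], [-51.25, 118.39], [17.06, 147.69], [-65.23, 245.23], [0, 150.52], [-178.68, 178.68]. Speed limits (degrees/s): [147.25, 147.25, 172.46, 180, 180, 180].

### API

Orientations are given as [roll, pitch, yaw] about the fixed x, y, z axes, in that order (R = Rz(yaw) Ry(pitch) Rx(roll)).
In Python, from rig import * gives the robot as it stands.
- The arm moves only by the tool drive_tool, never from a script. Its argument "series" is a list of rows, each an object with "offset": the shift along the world's x, y, z in mm, a list of three; "twist": the turn about the world's z in rad. A call has 1 to 20 rows; each row shifts and turns the commanded pose from where the row before left it; what a row does not reach is not made up. A row lasts 1/12 s, in which the tool goes at most 41.7 mm and 7.16 degrees, less where a joint would pass 70% of its speed; a pose out of reach is approached as far as the arm can. A call is refused whole if a number of a shift passes 41.7 or a number of a turn 0.125, either way. A call with a gripper value outside its range is refused whole. "gripper" is the opening, from 0 (shut) to 1 (fully open), set as the call begins (left out, the last holds). The fingers move at their own pace and stop on an object; "squeeze" is the grip in N (left out, the last holds). Time passes only in rows, so rows that do not move let the fingers close. It gives the time, the measured TCP pose, the force, the opening and the grip force at its end, in the units of the state.
- observe(): the state, without advancing time (a new reading comes with each control period).
- grab_frame(name): name is "scene" or "top" or "wrist"; returns the picture (400x640x3 uint8, red, green, blue); there is no depth.
- camera_info(name): a dict with "mtx" (3x3 intrinsics, pixels), "xyz" and "rotation" of the camera in the world. Camera axes: x right, y down, z forward; pixel columns grow to the right and rows downward; lengths in m; the calibration is good to about 2 mm. A picture is of the moment at which its call begins: read the wrist's pose just before it. camera_info takes no time and is no camera call; for the wrist camera it gives the pose at the moment of the call.
- finish_job(): hands the job in; it is judged then, once.
The state is a dict: "time": time; "joint_pos": joint angles; "joint_velocities": joint speeds; "effort": joint torques, N m; "tool_pos": TCP position; "tool_rot": TCP orientation; "wrist_force": force on the tool from outside, world axes, zero at the start; "moment": the same for the moment, N m; "grip_width": opening from 0.0 (shut) to 1.0 (fully open); "grip_force": force on a finger pad.
Only numpy, scipy, OpenCV 4.12 (cv2) and the standard library are available. Lean on these libraries where they do the work, as an engineer would, in place of code of your own. Each camera call takes 0.05 s, during which the arm holds its last target. There are 200 camera calls.

## Working session

There is one attempt and no reset: what is moved stays moved. The work goes in short steps, Python scripts to look and compute and a tool call to move; the robot and the scene stay as the last step left them, time stands still between calls to the robot, and variables do not carry over. Pictures are saved under pics/ and viewed, at most 10 in all, crops included, and the job is handed in when it is done.

Besides the shell and the picture viewer there is one more tool, called after "Call:" in YAML: its name, and indented under it one key for each argument. drive_tool: Moves the arm, as the interface text tells. Its arguments: {"type":"object","properties":{"series":{"type":"array"},"gripper":{"type":"number"},"squeeze":{"type":"number"}},"required":["series"]}

```bash
mkdir -p pics
python3 - <<'E'
from rig import *
import cv2
for n in ("scene","top"):
    cv2.imwrite(f"pics/{n}0.png",cv2.cvtColor(grab_frame(n),cv2.COLOR_RGB2BGR))
    c=camera_info(n);print(n,c)
print(observe())
E
```

```text
scene {'mtx': array([[391.84729467,   0.        , 317.31768782],
       [  0.        , 391.84729467, 199.3559664 ],
       [  0.        ,   0.        ,   1.        ]]), 'xyz': array([1.28418868, 0.31370045, 0.599302  ]), 'rotation': array([-1.22576647e+02, -7.13297976e-02,  1.14149854e+02])}
top {'mtx': array([[465.76741842,   0.        , 318.0541909 ],
       [  0.        , 465.76741842, 198.53415456],
       [  0.        ,   0.        ,   1.        ]]), 'xyz': array([ 0.41918793, -0.00364892,  1.55793633]), 'rotation': array([-176.05886227,   -0.34804189,  -91.13247237])}
{'time': 0.1, 'joint_pos': array([-8.77379265e+01,  1.03953581e+01,  9.21251040e+01, -6.03791825e-04,
        7.75655544e+01, -1.18185147e+01]), 'joint_velocities': array([ 0.0094197 , -0.12527923, -0.18835917, -0.07625929, -0.02095578,
        0.03518247]), 'effort': array([ 4.46145282e-05, -4.34818840e+01, -3.42698085e+01,  7.03133619e-02,
        3.39856662e-02, -3.73673981e-05]), 'tool_pos': array([ 0.13990038, -0.55724238,  0.23792952]), 'tool_rot': array([-1.79915686e+02, -1.70403001e-02,  1.40807061e+01]), 'wrist_force': array([ 0.19160215, -0.63709234, -0.30590068]), 'moment': array([-0.03123335,  0.03961891,  0.02344107]), 'grip_force': 0.0, 'grip_width': 1.0005632091275731}
```

View pics/scene0.png

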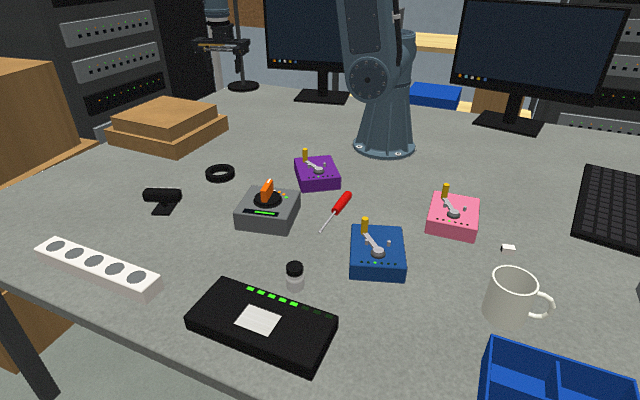

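View pics/top0.png

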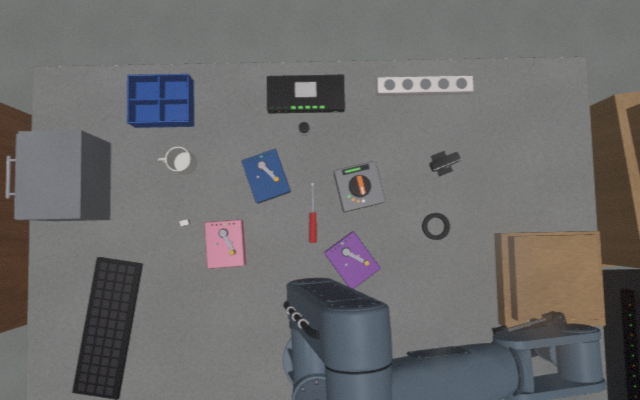

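Candidates for the selector are blue at top-view (265,176), pink at (225,244) and purple at (352,259). Blue fits the description. The tester is at (359,186), with its orange bar. I'll confirm these in one enlarged crop.

Run:
```python
import cv2,numpy as np
t=cv2.imread("pics/top0.png")[140:220,235:395]; s=cv2.imread("pics/scene0.png")[165:290,225:415]
t=cv2.resize(t,None,fx=4,fy=4,interpolation=cv2.INTER_CUBIC); s=cv2.resize(s,(395,260),interpolation=cv2.INTER_CUBIC)
o=np.zeros((580,640,3),np.uint8);o[:320]=t;o[320:,:395]=s
cv2.imwrite("pics/crop1.png",o)
```

```text
(no output)
```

View pics/crop1.png

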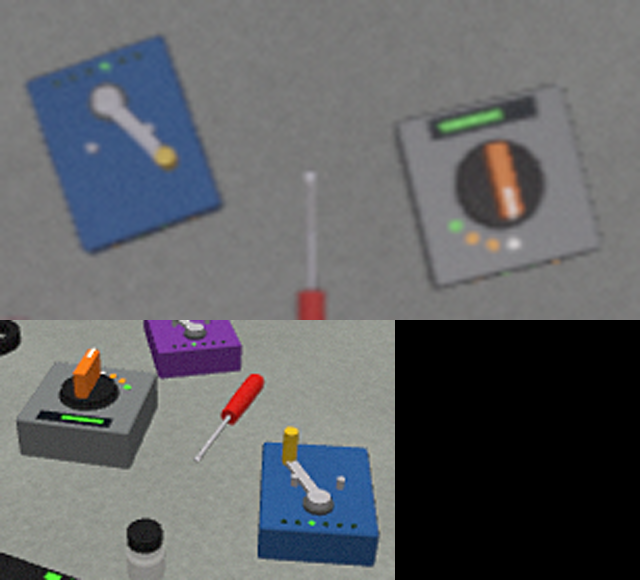

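```bash
cat > h.py <<'E'
import numpy as np, cv2
from scipy.spatial.transform import Rotation as Ro
def ray(c,uv):
    d=Ro.from_euler('xyz',c['rotation'],degrees=True).as_matrix()@np.linalg.inv(c['mtx'])@[uv[0],uv[1],1]
    return np.array(c['xyz']),d/np.linalg.norm(d)
def atz(c,uv,z):
    o,d=ray(c,uv); return o+d*(z-o[2])/d[2]
def tri(*cu):
    A=0;b=0
    for c,uv in cu:
        o,d=ray(c,uv);P=np.eye(3)-np.outer(d,d);A=A+P;b=b+P@o
    p=np.linalg.solve(A,b); return p,[np.linalg.norm(np.cross(p-ray(c,uv)[0],ray(c,uv)[1])) for c,uv in cu]
def blob(img,roi,lo,hi):
    x0,y0,x1,y1=roi; h=cv2.cvtColor(np.ascontiguousarray(img[y0:y1,x0:x1]),cv2.COLOR_RGB2HSV)
    m=cv2.inRange(h,lo,hi); n,l,s,c=cv2.connectedComponentsWithStats(m)
    i=1+np.argmax(s[1:,4]); pts=np.argwhere(l==i)[:,::-1]+[x0,y0]
    return pts.astype(float)
E
python3 - <<'E'
from h import *
from rig import camera_info
np.set_printoptions(precision=4,suppress=True)
T=cv2.imread("pics/top0.png")[:,:,::-1];S=cv2.imread("pics/scene0.png")[:,:,::-1]
ct,cs=camera_info("top"),camera_info("scene")
Y=((18,90,90),(32,255,255));O=((5,130,120),(17,255,255));B=((100,120,40),(120,255,255))
yt=blob(T,(235,140,300,210),*Y);ys=blob(S,(350,205,385,250),*Y)
print("post px",yt.mean(0),len(yt),ys.mean(0),ys.min(0),ys.max(0))
top=ys[ys[:,1]<=ys[:,1].min()+2].mean(0)
print("post tri",tri((ct,yt.mean(0)),(cs,top)),atz(ct,yt.mean(0),.094))
ot=blob(T,(335,160,385,215),*O);os=blob(S,(255,170,280,210),*O)
print("bar",ot.mean(0),os.mean(0),tri((ct,ot.mean(0)),(cs,os.mean(0))),atz(ct,ot.mean(0),.103))
for n,p in (("pivot",(261.6,164.9)),):print(n,atz(ct,p,.06))
b=blob(T,(235,140,300,210),*B);r=cv2.minAreaRect(b.astype(np.float32))
P=np.array([atz(ct,u,.045) for u in cv2.boxPoints(r)]);print("blue",P[:,:2],P.mean(0),np.linalg.norm(np.diff(P,axis=0),axis=1))
cr=lambda x,y:(235+x/4,140+y/4)
for n,u in (("white",(514,243)),("a1",(493,244)),("a2",(473,238)),("green",(457,226)),("disc",(500,184))):
    print(n,atz(ct,cr(*u),.055 if n!="disc" else .067))
P=np.array([atz(ct,cr(*u),.055) for u in((400,125),(560,88),(598,250),(435,287))]);print(P,np.diff(P,axis=0))
E
```

```text
post px [275.9474 178.9474] 19 [364.1356 224.3644] [361. 216.] [368. 234.]
post tri (array([0.5846, 0.1172, 0.0926]), [np.float64(0.00016277713407889945), np.float64(0.00016277713407885833)]) [0.5844 0.1172 0.094 ]
bar [359.9028 182.3333] [266.3333 190.6465] (array([ 0.5689, -0.1477,  0.0875]), [np.float64(0.0008416654747408344), np.float64(0.0008416654747409243)]) [ 0.5677 -0.1469  0.103 ]
pivot [0.6349 0.1658 0.06  ]
blue [[0.6524 0.2332]
 [0.6892 0.1238]
 [0.5508 0.0776]
 [0.5145 0.1864]] [0.6017 0.1552 0.045 ] [0.1155 0.1459 0.1148]
white [ 0.5125 -0.1617  0.055 ]
a1 [ 0.512  -0.1447  0.055 ]
a2 [ 0.5172 -0.1286  0.055 ]
green [ 0.5272 -0.1159  0.055 ]
disc [ 0.5595 -0.1504  0.067 ]
[[ 0.6103 -0.0716  0.055 ]
 [ 0.6381 -0.2025  0.055 ]
 [ 0.5055 -0.2295  0.055 ]
 [ 0.4782 -0.0969  0.055 ]] [[ 0.0278 -0.1309  0.    ]
 [-0.1326 -0.027  -0.    ]
 [-0.0274  0.1326  0.    ]]
```

The crop confirms the blue selector, with the yellow post at home and its pivot towards the lit sockets. The grey tester's orange bar points at the white dot.

Measured from the images:
- **Post:** (0.585, 0.117), top at z 0.093.
- **Pivot:** (0.635, 0.166), 70 mm from the post as described.
- **Selector yaw:** 0.32 rad.
- **Tester:** axis about (0.558, -0.150), yaw 0.21 rad.

Next I move above the post.

Call:
drive_tool:
  series:
    - {"offset":[20,30,0],"twist":0}
    - {"offset":[20,30,0],"twist":0}
    - {"offset":[20,30,0],"twist":0}
    - {"offset":[20,30,0],"twist":0}
    - {"offset":[20,30,0],"twist":0}
    - {"offset":[20,30,0],"twist":0}
    - {"offset":[20,30,0],"twist":0}
    - {"offset":[20,30,0],"twist":0}
    - {"offset":[20,30,0],"twist":0}
    - {"offset":[20,30,0],"twist":0}
    - {"offset":[20,30,0],"twist":0}
    - {"offset":[20,30,0],"twist":0}
    - {"offset":[20,30,0],"twist":0}
    - {"offset":[20,30,0],"twist":0}
    - {"offset":[20,30,0],"twist":0}
    - {"offset":[20,30,0],"twist":0}
    - {"offset":[20,30,0],"twist":0}
    - {"offset":[20,30,0],"twist":0}
    - {"offset":[20,30,0],"twist":0.04}
    - {"offset":[20,30,0],"twist":0.036}
  gripper: 0.4

```text
time: 1.77
tool_pos: [0.5404, 0.0442, 0.2383]
tool_rot: [-180.0, 0.0, 18.6]
wrist_force: [-0.3, -1.1, 0.6]
grip_width: 0.404
grip_force: 0.0
```

Call:
drive_tool:
  series:
    - {"offset":[15,24,-10],"twist":0}
    - {"offset":[15,24,-10],"twist":0}
    - {"offset":[14,25,-10],"twist":0}
    - {"offset":[0,0,0],"twist":0}
    - {"offset":[0,0,0],"twist":0}

```text
time: 2.18
tool_pos: [0.5832, 0.1164, 0.2071]
tool_rot: [-180.0, 0.2, 18.6]
wrist_force: [-0.7, -0.6, -0.1]
grip_width: 0.398
grip_force: 0.0
```

Run:
```python
from rig import *
import cv2
from h import *
o=observe();c=camera_info("wrist");im=grab_frame("wrist")
cv2.imwrite("pics/w1.png",cv2.cvtColor(im,cv2.COLOR_RGB2BGR));print(o['tool_pos'],o['tool_rot'],c['xyz'])
M=Ro.from_euler('xyz',c['rotation'],degrees=True).as_matrix()
for p in ([.5846,.1172,.094],[.635,.166,.06],[.558,-.150,.103],list(o['tool_pos'])):
    q=c['mtx']@(M.T@(np.array(p)-c['xyz']));print(p,q[:2]/q[2])
```

```text
[0.58321761 0.11636797 0.2071386 ] [-1.79954582e+02  1.67835271e-01  1.85829110e+01] [0.64977582 0.13826514 0.35242896]
[0.5846, 0.1172, 0.094] [320.24424113 193.81263614]
[0.635, 0.166, 0.06] [287.82895664 118.56718936]
[0.558, -0.15, 0.103] [578.94703103 309.05641043]
[np.float64(0.583217614456321), np.float64(0.11636796676690946), np.float64(0.20713859515172336)] [320.27029501 252.31512222]
```

View pics/w1.png

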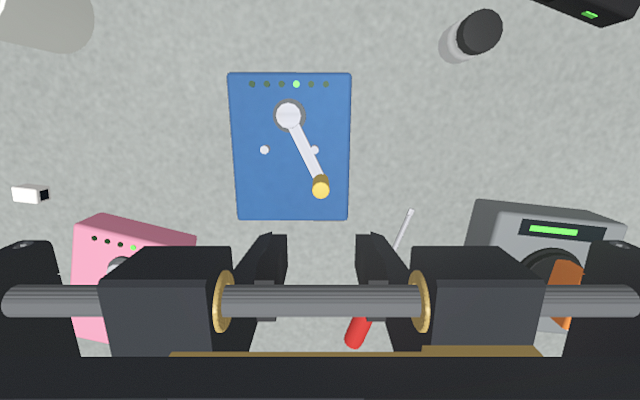

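The wrist view shows the post top at (320,188), predicted (320,194), so about 2 mm off along the lever, and the 4th LED is lit. The fingers straddle the post. Next I descend and swing along the arc.

Call:
drive_tool:
  series:
    - {"offset":[1,1,-27],"twist":0}
    - {"offset":[1,0,-27],"twist":0}
    - {"offset":[1,0,-27],"twist":0}
    - {"offset":[0,0,-27],"twist":0}
    - {"offset":[0,0,-28],"twist":0}
    - {"offset":[0,0,0],"twist":0}
    - {"offset":[0,0,0],"twist":0}

```text
time: 2.82
tool_pos: [0.5857, 0.1151, 0.0722]
tool_rot: [-180.0, 0.2, 18.4]
wrist_force: [0.8, -0.8, -0.6]
grip_width: 0.398
grip_force: 0.0
```

Call:
drive_tool:
  series:
    - {"offset":[-3.2,6,0],"twist":0}
    - {"offset":[-3.2,6,0],"twist":0}
    - {"offset":[-3.2,6,0],"twist":0}
    - {"offset":[-3.2,6,0],"twist":0}
    - {"offset":[-3.2,6,0],"twist":0}
    - {"offset":[-3.2,6,0],"twist":0}
    - {"offset":[0,0,0],"twist":0}

```text
time: 3.4
tool_pos: [0.5675, 0.153, 0.0744]
tool_rot: [179.9, -0.1, 18.5]
wrist_force: [-0.6, -4.4, 0.4]
grip_width: 0.402
grip_force: 1.8
```

Call:
drive_tool:
  series:
    - {"offset":[-0.6,6,0],"twist":0}
    - {"offset":[-0.6,6,0],"twist":0}
    - {"offset":[-0.6,6,0],"twist":0}
    - {"offset":[-0.6,6,0],"twist":0}
    - {"offset":[-0.6,6,0],"twist":0}
    - {"offset":[0,0,0],"twist":0}
    - {"offset":[0,0,0],"twist":0}

```text
time: 3.98
tool_pos: [0.5651, 0.1821, 0.0737]
tool_rot: [179.9, -0.0, 18.5]
wrist_force: [-0.9, -5.1, 1.2]
grip_width: 0.398
grip_force: 2.1
```

Force is about 5 N with roughly 3 mm to go, so I push on until the stop is felt.

Call:
drive_tool:
  series:
    - {"offset":[0,2,0],"twist":0}
    - {"offset":[0,2,0],"twist":0}
    - {"offset":[0,0,0],"twist":0}

```text
time: 4.23
tool_pos: [0.5652, 0.1855, 0.0736]
tool_rot: [179.9, -0.0, 18.4]
wrist_force: [-1.5, -5.2, 2.2]
grip_width: 0.4
grip_force: 2.4
```

Call:
drive_tool:
  series:
    - {"offset":[0,2,0],"twist":0}
    - {"offset":[0,0,0],"twist":0}

```text
time: 4.4
tool_pos: [0.5652, 0.1858, 0.0736]
tool_rot: [179.8, 0.1, 18.5]
wrist_force: [-2.7, -12.0, 3.5]
grip_width: 0.403
grip_force: 5.8
```

The force jumped to 12 N with no further motion, so the lever is at the stop. I push 1 mm more, then lift straight up to release it.

Call:
drive_tool:
  series:
    - {"offset":[0,1.5,0],"twist":0}
    - {"offset":[0,0,0],"twist":0}
    - {"offset":[0,0,15],"twist":0}
    - {"offset":[0,0,35],"twist":0}
    - {"offset":[0,0,35],"twist":0}
    - {"offset":[0,0,35],"twist":0}
    - {"offset":[0,0,10],"twist":0}
    - {"offset":[0,0,0],"twist":0}
    - {"offset":[0,0,0],"twist":0}
    - {"offset":[0,0,0],"twist":0}

```text
time: 5.23
tool_pos: [0.5637, 0.1898, 0.201]
tool_rot: [-180.0, 0.1, 18.4]
wrist_force: [-0.6, -0.0, -0.1]
grip_width: 0.403
grip_force: 0.0
```

Run:
```python
from rig import *
import cv2,numpy as np
w=cv2.cvtColor(grab_frame("wrist"),cv2.COLOR_RGB2BGR);t=cv2.cvtColor(grab_frame("top"),cv2.COLOR_RGB2BGR)
cv2.imwrite("pics/w2.png",np.hstack([w[:, :400],cv2.resize(t[130:230,230:330],(400,400))]))
```

```text
(no output)
```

View pics/w2.png

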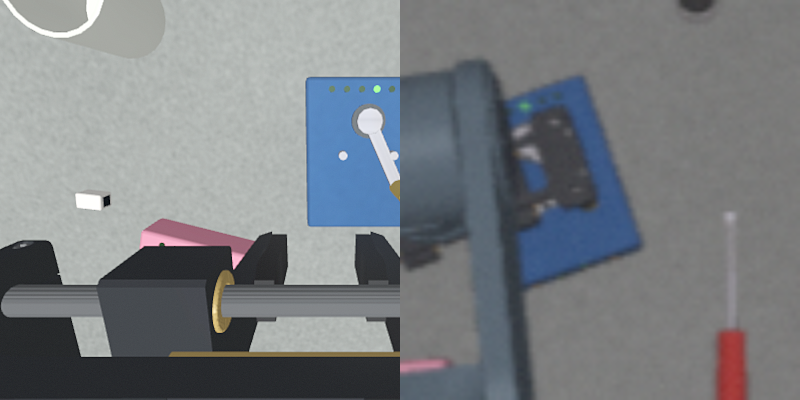

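The lever is back home: arm at (370,120)→(397,190) in the wrist half, with the post yellow at its end, as before. The swing met a hard stop at the position computed for 0.90 rad. The LED row still shows the 4th lit. Now on to the tester.

Call:
drive_tool:
  series:
    - {"offset":[-1,-34,0],"twist":0}
    - {"offset":[-1,-34,0],"twist":0}
    - {"offset":[-1,-34,0],"twist":0}
    - {"offset":[-1,-34,0],"twist":0}
    - {"offset":[-1,-34,0],"twist":0}
    - {"offset":[-1,-34,0],"twist":0}
    - {"offset":[0,-34,0],"twist":0}
    - {"offset":[0,-34,0],"twist":0}
    - {"offset":[0,-34,0],"twist":-0.06}
    - {"offset":[0,-34,0],"twist":-0.05}
    - {"offset":[0,0,0],"twist":0}
    - {"offset":[0,0,0],"twist":0}
  gripper: 0.75

```text
time: 6.33
tool_pos: [0.5578, -0.1515, 0.201]
tool_rot: [-179.9, 0.1, 12.0]
wrist_force: [-0.4, -0.1, -0.1]
grip_width: 0.749
grip_force: 0.0
```

Run:
```python
from rig import *
import cv2
from h import *
o=observe();c=camera_info("wrist");im=grab_frame("wrist")
t=grab_frame("top");cv2.imwrite("pics/t3.png",t[:,:,::-1])
w=im[60:330,130:510].copy()
cr=cv2.resize(t[135:215,235:305],(350,400),interpolation=cv2.INTER_CUBIC)
O=np.zeros((400,780,3),np.uint8);O[:270,:380]=w;O[:,400:750]=cr
cv2.imwrite("pics/w3.png",O[:,:,::-1]);print(o['tool_pos'],o['tool_rot'])
M=Ro.from_euler('xyz',c['rotation'],degrees=True).as_matrix()
for p in ([.558,-.150,.103],[.5125,-.1617,.055]):
    q=c['mtx']@(M.T@(np.array(p)-c['xyz']));print(p,q[:2]/q[2]-[130,60])
b=blob(im,(130,60,510,330),(5,130,120),(17,255,255));print(b.mean(0)-[130,60],b.min(0)-[130,60],b.max(0)-[130,60])
np.savez("wc.npz",**c)
```

```text
[ 0.55784561 -0.15151539  0.20095716] [-1.79882307e+02  1.19859614e-01  1.19661337e+01]
[0.558, -0.15, 0.103] [189.1567181  139.92403469]
[0.5125, -0.1617, 0.055] [191.54670678 171.1100653 ]
[190.08009909 126.95953757] [181.  94.] [200. 166.]
```

View pics/w3.png

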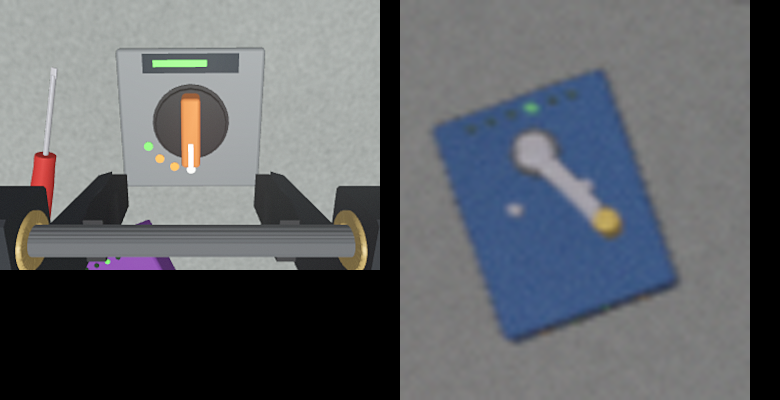

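The lever is home, in both views. In the wrist view the bar is upright at (190,130), aligned with the fingers, with its pointer at the white dot (191,170). Next I work out the axis.

Run:
```python
from h import *
c=dict(np.load("wc.npz"));
for n,u,z in (("disc",(190.5,121.5),.067),("white",(191,170),.055),("a1",(175,167),.055),("a2",(160,159),.055),("green",(148.5,146.5),.055),("bar far top",(190.5,94),.103),):
    print(n,atz(c,(u[0]+130,u[1]+60),z).round(4))
P=np.array([atz(c,(x+130,y+60),.055) for x,y in((117,49),(265,49),(258,185),(124,185))]);print(P.mean(0),P.round(4))
```

```text
disc [ 0.5657 -0.1494  0.067 ]
white [ 0.5136 -0.1609  0.055 ]
a1 [ 0.5134 -0.1442  0.055 ]
a2 [ 0.5187 -0.1277  0.055 ]
green [ 0.5293 -0.114   0.055 ]
bar far top [ 0.5955 -0.1432  0.103 ]
[ 0.56355421 -0.15025891  0.055     ] [[ 0.6157 -0.0697  0.055 ]
 [ 0.6439 -0.2027  0.055 ]
 [ 0.5118 -0.2323  0.055 ]
 [ 0.4828 -0.0963  0.055 ]]
```

Averaging the two views puts the axis at (0.562, -0.150). I descend and grip.

Call:
drive_tool:
  series:
    - {"offset":[2,1,-27],"twist":0}
    - {"offset":[2,0.5,-27],"twist":0}
    - {"offset":[0,0,-27],"twist":0}
    - {"offset":[0,0,-27],"twist":0}
    - {"offset":[0,0,-19],"twist":0}
    - {"offset":[0,0,0],"twist":0}
    - {"offset":[0,0,0],"twist":0}

```text
time: 7.02
tool_pos: [0.5619, -0.1468, 0.0747]
tool_rot: [-179.9, 0.1, 12.3]
wrist_force: [0.1, 0.0, -0.0]
grip_width: 0.745
grip_force: 0.0
```

Call:
drive_tool:
  series:
    - {"offset":[0,0,0],"twist":0}
    - {"offset":[0,0,0],"twist":0}
    - {"offset":[0,0,0],"twist":0}
    - {"offset":[0,0,0],"twist":0}
    - {"offset":[0,0,0],"twist":0}
    - {"offset":[0,0,0],"twist":0}
    - {"offset":[0,0,0],"twist":0}
    - {"offset":[0,0,0],"twist":0}
    - {"offset":[0,0,0],"twist":0}
    - {"offset":[0,0,0],"twist":0}
  gripper: 0
  squeeze: 50

```text
time: 7.85
tool_pos: [0.563, -0.1497, 0.0759]
tool_rot: [179.9, -0.0, 12.1]
wrist_force: [0.1, -5.3, -0.7]
grip_width: 0.176
grip_force: 50.0
```

Call:
drive_tool:
  series:
    - {"offset":[0,-1.5,0],"twist":-0.05}
    - {"offset":[0,0,0],"twist":-0.1}
    - {"offset":[0,0,0],"twist":-0.1}
    - {"offset":[0,0,0],"twist":-0.1}
    - {"offset":[0,0,0],"twist":-0.1}
    - {"offset":[0,0,0],"twist":-0.1}
    - {"offset":[0,0,0],"twist":0}
    - {"offset":[0,0,0],"twist":0}

```text
time: 8.52
tool_pos: [0.5629, -0.1504, 0.0759]
tool_rot: [180.0, -0.0, -19.2]
wrist_force: [0.3, -2.7, 1.1]
grip_width: 0.175
grip_force: 50.0
```

Call:
drive_tool:
  series:
    - {"offset":[0,0,0],"twist":-0.1}
    - {"offset":[0,0,0],"twist":-0.1}
    - {"offset":[0,0,0],"twist":-0.1}
    - {"offset":[0,0,0],"twist":-0.1}
    - {"offset":[0,0,0],"twist":-0.1}
    - {"offset":[0,0,0],"twist":0}
    - {"offset":[0,0,0],"twist":0}
    - {"offset":[0,0,0],"twist":0}

```text
time: 9.18
tool_pos: [0.5626, -0.1509, 0.0759]
tool_rot: [180.0, -0.0, -47.8]
wrist_force: [-1.2, -5.5, 1.5]
grip_width: 0.177
grip_force: 50.0
```

Run:
```python
from rig import *
import cv2,numpy as np
o=observe();print(o['tool_rot'],o['wrist_force'],o['moment'],o['joint_pos'])
w=grab_frame("wrist");s=grab_frame("scene")[150:250,210:330]
O=np.zeros((500,780,3),np.uint8);O[:244,:390]=cv2.resize(w,(390,244));O[:312,400:775]=cv2.resize(s,(375,312),interpolation=cv2.INTER_CUBIC)
O[250:500,:400]=cv2.resize(grab_frame("top")[150:225,320:440],(400,250),interpolation=cv2.INTER_CUBIC)
cv2.imwrite("pics/w4.png",O[:,:,::-1])
```

```text
[ 1.79951372e+02 -3.48824425e-02 -4.77676548e+01] [-1.19642445 -5.53559999  1.50417023] [-0.67598444  0.17827474  0.14949754] [-2.66527519e+01  2.24574983e+01  9.75011056e+01 -6.68730744e-02
  6.00263903e+01  1.11148320e+02]
```

View pics/w4.png

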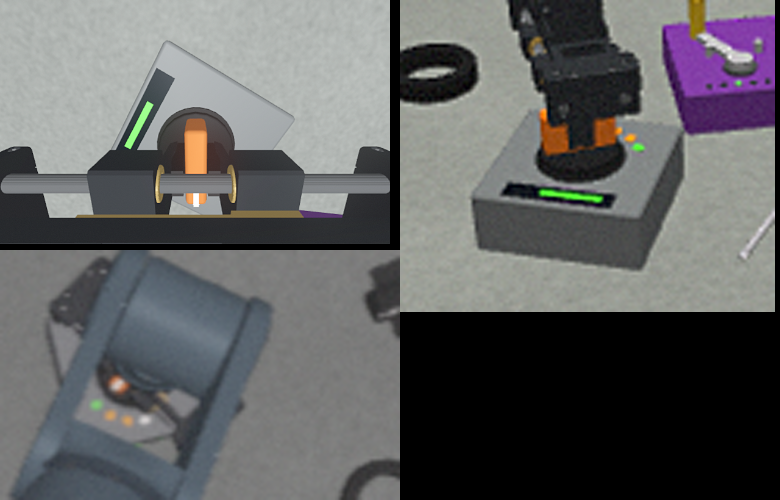

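The tool has turned 1.045 rad with the bar still upright between the pads at (195,145). In the top inset the pointer end lines up with the green dot. The moment of about 0.15 N m matches holding at the third position. I add a touch to cover compliance, wait and check.

Call:
drive_tool:
  series:
    - {"offset":[0,-1,0],"twist":-0.02}
    - {"offset":[0,0,0],"twist":0}
    - {"offset":[0,0,0],"twist":0}
    - {"offset":[0,0,0],"twist":0}
    - {"offset":[0,0,0],"twist":0}
    - {"offset":[0,0,0],"twist":0}
    - {"offset":[0,0,0],"twist":0}
    - {"offset":[0,0,0],"twist":0}
    - {"offset":[0,0,0],"twist":0}
    - {"offset":[0,0,0],"twist":0}

```text
time: 10.17
tool_pos: [0.5626, -0.151, 0.0759]
tool_rot: [180.0, 0.0, -49.1]
wrist_force: [-3.4, -0.8, 5.1]
grip_width: 0.176
grip_force: 50.0
```

Run:
```python
from rig import *
from h import *
o=observe();print(o['tool_rot'],o['wrist_force'],o['moment'])
c=camera_info("wrist");im=grab_frame("wrist")
b=blob(im,(280,190,370,345),(5,130,80),(17,255,255));v=cv2.fitLine(b.astype(np.float32),cv2.DIST_L2,0,.01,.01).ravel()
print("bar tilt in image deg",np.degrees(np.arctan2(v[0],v[1])),b.mean(0))
```

```text
[ 1.79992509e+02  2.46302125e-02 -4.91045341e+01] [-3.39643447 -0.82681812  5.10186997] [0.01898306 0.45336009 0.18861488]
bar tilt in image deg 0.59569925 [320.72160835 240.54143646]
```

The dial is steady at about 1.06–1.07 rad, with the bar aligned in the pads to under 1°. I'm handing the job in while holding it there.

```bash
python3 -c "
from rig import *
print(finish_job())"
```

```text
the job is handed in; nothing more can be done
None
```

I swung the blue selector's lever to its hard stop and it sprang back home, then turned the tester dial to the green third position (about 1.06 rad) and handed in at about 10 s while holding it there; the selector's lit LED stayed on the 4th port throughout, so the port change itself is not confirmed by sight.

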